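# Pin the sample loom's brake rod to its yoke

## Robot

A 6-joint arm with a two-finger parallel gripper is mounted at the origin on the work surface. World frame = base frame: x ahead of the robot, y to its left, z up, the work surface at z = 0. Lengths are in m, angles in rad, forces in N, time in s.
With the tool pointing down it reaches from about 0.225 to 0.875 m from the base axis. Payload 3.4 kg.
Tool frame: the origin (TCP) lies on the centre line of the jaws, within the pads' length; the fingertips stand 19 mm ahead of it and the grasp point (between the pads) is the TCP; z points along the fingers, y is the direction in which the jaws open and shut (so a half turn about z gives the same grasp; the last joint's range is limited). The gripper opens to 85 mm and grips with 20 to 120 N. Pads are 22 mm wide; open, the fingers measure 114 mm over their backs; the gripper's body (76 mm by 85 mm) begins 54 mm behind the grasp point. The pads swing forward as they close: fully open they stand 13 mm farther back than shut.
Start: joints at [1.12, 0.276, 1.505, -0, 1.361, -0.121], TCP at [0.186, 0.544, 0.25] pointing down, gripper open.
Joint ranges: [-2.89, 2.89], [-0.75, 2.08], [0.22, 2.7], [-1.18, 4.32], [0.11, 2.71], [-2.7, 2.7]. Speed limits (rad/s): [2.57, 2.57, 3.14, 3.14, 3.14, 3.14].

## Interface

Orientations are given as a unit quaternion [w, x, y, z].
In Python, from rig import monitor, eyes, manip, models gives the robot as it stands.
- The arm moves only by the tool send_rows, never from a script. Its argument "deltas" is a list of rows, each an object with "dp": the shift along the world's x, y, z each as a share of 0.12 m, from -1 to 1, a list of three; "rotation": the turn, a rotation vector about the world's x, y, z each as a share of 0.5 rad, from -1 to 1, a list of three. In form: [{"dp": [dx, dy, dz], "rotation": [rx, ry, rz]}, ...]. A call has 1 to 12 rows; each row is the pose to reach, as a shift and turn from the pose commanded when the call began; what a row does not reach only later rows make up. A row lasts 1/12 s, in which the tool goes at most 41.7 mm and 7.16 degrees, less where a joint would pass 70% of its speed; a pose out of reach is approached as far as the arm can. A call with a number of a shift or a turn outside -1 to 1 is refused whole. A call with a gripper value outside its range is refused whole. "fingers" is the closure, from -1 (fully open) to 1 (shut), set as the call begins (left out, the last holds). The fingers move at their own pace and stop on an object; "grip_force" is the grip in N (left out, the last holds). Time passes only in rows, so rows that repeat a pose let the fingers close. It gives the time, the measured TCP pose, the force and the opening at its end, in the units of the state.
- monitor.get_state(): the state, without advancing time (a new reading comes with each control period).
- eyes.get_image(name): name is "scene" or "top" or "wrist"; returns a dict with "color" (384x512x3 uint8, red, green, blue), "depth" (384x512 float32, m along the optical axis (not along the pixel's ray), 0 where there is no reading), "mtx" (3x3 intrinsics, pixels), "k1" (the pictures are not rectified: a ray, as slopes to the right and down, at radius r is drawn at 1 + k1 r^2 times it, then the intrinsics apply), "rvec" (rotation vector, rad) and "tvec" (3), from world to camera coordinates, as OpenCV has them. Camera axes: x right, y down, z forward; pixel columns grow to the right and rows downward; lengths in m; the calibration is good to about 2 mm. A picture is of the moment at which its call begins.
- manip.sign_off(): hands the job in, once; it reports no verdict.
Trained networks look in a picture, given as the dict that the camera call returned (one of the last four; its "shot" number tells which), for a name from the list of things; names that differ only in an ending like _2 or _b are one class to them, and where a whole thing is asked for, a point or a joint stands for the part that bears it (a point fixed in the world has none). Each returns a list of dicts, best first, with "score" (0 to 1); they miss things now and then, are a little off and sometimes report something else, mostly with a low value. They report only what shows in the picture. A call takes as long as a camera call.
- models.find_in(name, picture): "box" ([left, top, right, bottom] in pixels, round what is visible of it).
The state is a dict: "clock": time; "qpos": joint angles; "qd": joint speeds; "effort": joint torques, N m; "position": TCP position; "ee_rot": TCP orientation; "contact_force": force on the tool from outside, world axes, zero at the start; "moment": the same for the moment, N m; "width": finger opening in m.
Only numpy, scipy, OpenCV 4.12 (cv2) and the standard library are available. Lean on these libraries where they do the work, as an engineer would, in place of code of your own. Each camera call takes 0.05 s, during which the arm holds its last target.

## Task

Couple the sample loom's brake rod to its red yoke again: take the clevis pin with the orange grip from its wooden stand and pass it down through the upper ear, the eye of the brass lug trapped between the ears, and the lower ear. The rod stands drawn back, so slide it by its black handle until the hidden eye lines up under the hole, then press the pin gently fully home, with its collar flush on the bush of the upper ear, and let go. Use only light force on the pin throughout, and leave the yarn sample pots standing where they are.

Things in the scene. Friction and masses are not known exactly. Their poses are not given: they have to be found in the camera images.
- pin: Loose steel pin, 0.08-0.13 kg, 94 mm long, at first upright in the stand, collar resting on its top. Origin: centre of the lower tip; z along the pin to the grip. Tip face 8 mm across, tapering up to the 12 mm shank at z = 6 mm; shank to z = 62; dark collar 26 mm across, z = 62 to 66; orange round grip 16 mm across, z = 66 to 94, flat end. Pin and mechanism must never press on each other with over 40 N in all (the sprung ball alone makes up to 15).
- stand: Wooden block 64 x 64 x 66 mm with an upright 14.5 mm through hole in its middle that holds the pin; fixed to the table. Origin at the centre of its underside, z up.
- coupler: Mechanism fixed to the table on an aluminium base 90 mm wide, 12 thick, from x = -200 to +110 mm. Origin: on the pin axis at table height; x along the rod from handle to yoke, z up. Red yoke 46 mm wide: two level ears from x = -47 to +73, closed by a web to x = 89. Rod guide at x = -175, 40 mm wide, top at 68 mm height. The rod with its brass lug slides along x between the ears.
- yoke_hole (a point): Centre of the upright 13.5 mm hole of the upper ear, at the top face of its steel guide bush (32 mm square), 78 mm above the table; ear and bush together are 22 mm deep. Axes as the coupler. Below it, on the same axis: the brass lug (43 to 55 mm height, 30 mm wide), then the lower ear. The lug covers the axis at every rod position, so a pin put in before its eye is in line comes to rest on the lug, 23 mm below this point.
- lower_hole (a point): Centre of the 13.5 mm hole of the lower ear, at its top face, 42 mm above the table; the ear is 12 mm thick. A sprung ball, centred 7.5 mm lower, narrows the hole and grips the pin: the weight of the pin does not pass it, so the pin stops about 13 mm short of home; a light push of about 2 to 6 N takes it from there fully home.
- rod_handle (a point): Point on the axis of the black upright handle of the brake rod (round, 16 mm across, from 55 to 120 mm above the table); the point lies at 105 mm height, 115 mm from the pin axis towards -x of the coupler when joint rod reads 0. Moves with the rod.
- rod (a joint): Slide of rod and lug along the coupler x, m; grows towards the web; travel -0.026 to 0.020; about 2.5 N friction, no spring. Starts drawn back, -0.024 to -0.014. The lug has a 13.5 mm eye, hidden under the upper ear and not measured: it is in line at an unknown reading from -0.008 to 0.008. If the pin stands on the lug as the rod is pushed on, it drops about 25 mm and the rod catches on it.
- pot_red: Loose yarn sample pot with a red tufted top, 42 mm across, 66 mm tall; a bystander. Origin at the centre of its underside.
- pot_grey: The same, grey top; a bystander.
- pot_black: The same, black top; a bystander.

How it is judged:
By the outcome, as a careful person would: the job done as asked, in the order asked, and still so for the second after the job is handed in, with the robot touching nothing.
It also fails if it takes over 61 s, if anything falls off the work surface, if the arm or the gripper's body presses on something with over 40 N, if the wrist force passes 120 N, or if a joint passes its speed limit or range.

## Working session

There is one attempt and no reset: what is moved stays moved. The work goes in short steps, Python scripts to look and compute and a tool call to move; the robot and the scene stay as the last step left them, time stands still between calls to the robot, and variables do not carry over. Pictures are saved under pics/ and viewed, and the job is handed in when it is done.

Besides the shell and the picture viewer there is one more tool, called after "Emit:" as name(argument=value, ...) on one line, values as JSON. send_rows: Moves the arm, as the interface text tells. Its arguments: {"type":"object","properties":{"deltas":{"type":"array","items":{"type":"object","properties":{"dp":{"type":"array","items":{"type":"number"}},"rotation":{"type":"array","items":{"type":"number"}}}}},"fingers":{"type":"number"},"grip_force":{"type":"number"}},"required":["deltas"]}

```bash
mkdir -p pics; ls
cat > h.py <<'E'
import numpy as np, cv2
from rig import monitor, eyes, manip, models
def save(p,n): cv2.imwrite('pics/'+n+'.png',cv2.cvtColor(p['color'],cv2.COLOR_RGB2BGR))
def RT(p): return cv2.Rodrigues(np.array(p['rvec'],float))[0],np.array(p['tvec'],float).reshape(3)
def slopes(p,u,v):
    K=np.array(p['mtx']);d=np.array([(u-K[0,2])/K[0,0],(v-K[1,2])/K[1,1]]);s=d.copy()
    for _ in range(30): s=d/(1+p['k1']*(s@s))
    return s
def ray(p,u,v):
    R,t=RT(p);s=slopes(p,u,v);return -R.T@t,R.T@np.array([s[0],s[1],1.])
def at_z(p,u,v,z):
    o,d=ray(p,u,v);return o+d*(z-o[2])/d[2]
def proj(p,X):
    R,t=RT(p);c=R@np.array(X,float)+t;s=c[:2]/c[2];s=s*(1+p['k1']*(s@s));K=np.array(p['mtx'])
    return np.array([K[0,0]*s[0]+K[0,2],K[1,1]*s[1]+K[1,2]])
def cloud(p):
    H,W=p['depth'].shape;K=np.array(p['mtx']);u,v=np.meshgrid(np.arange(W),np.arange(H))
    dx=(u-K[0,2])/K[0,0];dy=(v-K[1,2])/K[1,1];sx,sy=dx.copy(),dy.copy()
    for _ in range(30):
        f=1+p['k1']*(sx**2+sy**2);sx,sy=dx/f,dy/f
    R,t=RT(p);z=p['depth'];c=np.stack([sx*z,sy*z,z],-1);return (c-t)@R
def tri(rays):
    A=0;b=0
    for o,d in rays:
        d=d/np.linalg.norm(d);P=np.eye(3)-np.outer(d,d);A=A+P;b=b+P@o
    return np.linalg.solve(A,b)
E
python3 - <<'E'
from h import *
s=monitor.get_state();print(s)
for n in ['top','scene','wrist']:
    p=eyes.get_image(n);save(p,n+'0');print(n,p['mtx'],p['k1'],RT(p)[0].T@-RT(p)[1])
    for k in ['pin','stand','coupler','rod_handle','pot_red','pot_grey','pot_black']:
        print(k,[(round(r['score'],2),np.round(r['box'])) for r in models.find_in(k,p)[:2]])
    np.savez('pics/'+n+'0.npz',**p)
E
```

```text
pics
{'clock': 0.0, 'qpos': array([ 1.12000858e+00,  2.76578557e-01,  1.50613087e+00, -3.03007527e-05,
        1.36072927e+00, -1.20982026e-01]), 'qd': array([-2.52139119e-04, -2.32826231e-04, -7.23386565e-04, -6.60065224e-04,
       -1.33249031e-05,  2.30426149e-03]), 'effort': array([-1.61758158e-03, -4.16788995e+01, -2.45797920e+01, -5.04945765e-04,
        1.13681317e-02, -2.04887976e-05]), 'position': array([0.18600202, 0.5435499 , 0.24944998]), 'ee_rot': array([-2.46084132e-04,  1.64153311e-01,  9.86434407e-01, -8.89733256e-04]), 'contact_force': array([-1.05166019, -0.03379739,  0.00196152]), 'moment': array([ 0.00090735, -0.03677897, -0.03192903]), 'width': 0.08561997154584795}
top [[375.79117776   0.         247.71962571]
 [  0.         375.79117776 196.60826987]
 [  0.           0.           1.        ]] -0.0690472408031439 [0.45697833 0.00353401 0.88057827]
pin [(0.61, array([ 95., 275., 106., 289.]))]
stand [(0.71, array([ 85., 264., 129., 300.]))]
coupler [(0.72, array([176., 126., 258., 272.])), (0.6, array([138., 166., 161., 192.]))]
rod_handle [(0.73, array([179., 126
[... 238 characters left out ...]
27492177 185.1225487 ]
 [  0.           0.           1.        ]] -0.06362368940024692 [ 1.04902293 -0.80047522  1.04192899]
pin [(0.47, array([265., 108., 272., 122.]))]
stand [(0.92, array([256., 115., 283., 143.]))]
coupler [(0.56, array([223., 170., 345., 217.]))]
rod_handle []
pot_red [(0.64, array([161., 254., 183., 278.]))]
pot_grey [(0.7, array([248., 252., 264., 274.]))]
pot_black [(0.71, array([314., 159., 328., 185.]))]
wrist [[346.23686434   0.         249.14269543]
 [  0.         346.23686434 196.07180122]
 [  0.           0.           1.        ]] -0.10014348728286918 [0.11984459 0.56591011 0.37423093]
pin []
stand []
coupler []
rod_handle []
pot_red []
pot_grey []
pot_black []
```

View pics/top0.png

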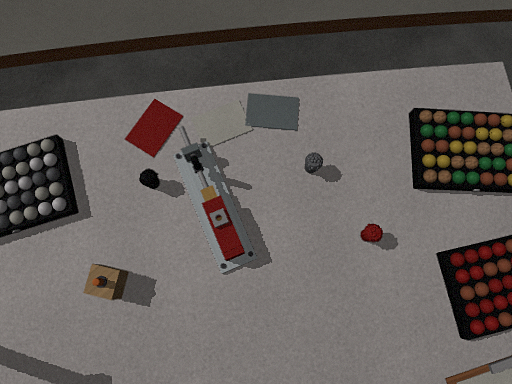

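View pics/scene0.png

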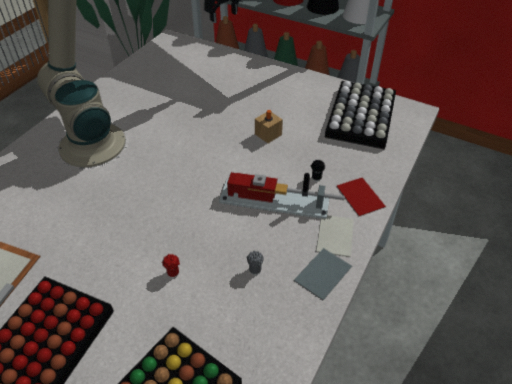

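View pics/wrist0.png

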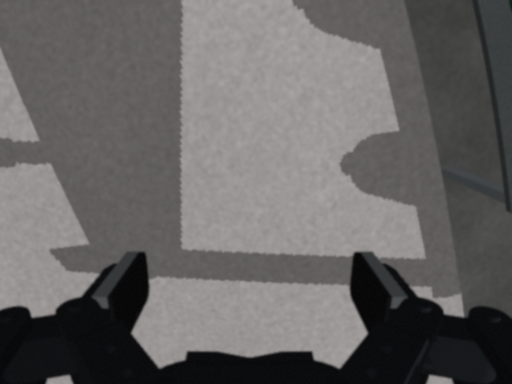

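Run:
```python
from h import *
P={n:dict(np.load(f'pics/{n}0.npz')) for n in ['top','scene']}
t=P['top'];s=P['scene']
Ct=cloud(t);
for nm,u,v in [('bush',218,217),('handle',197,160),('pin',100,282),('stand',105,282),('yoke near',236,252),('guide',193,154),('black',150,179),('table',300,250)]:
    print(nm,np.round(Ct[v-1:v+2,u-1:u+2].reshape(-1,3).mean(0),4))
Cs=cloud(s)
for nm,u,v in [('bush',260,181),('handle',306,176),('pin',268,113),('web',236,178),('table',200,220)]:
    print(nm,np.round(Cs[v,u],4))
print('bush z78',at_z(t,218,217,.078),at_z(s,260,181,.078)); print('pin',at_z(t,98,280,.098),at_z(s,268.5,110,.098))
```

```text
bush [0.598  0.0563 0.0502]
handle [0.719  0.087  0.1014]
pin [0.4811 0.3116 0.0894]
stand [0.478  0.2744 0.1595]
yoke near [0.5152 0.0238 0.0664]
guide [0.7423 0.0975 0.0773]
black [0.6982 0.2001 0.0655]
table [ 5.082e-01 -1.234e-01  1.000e-04]
bush [0.5995 0.0433 0.0803]
handle [0.7178 0.0844 0.1202]
pin [0.4826 0.3133 0.0926]
web [0.5265 0.0352 0.0644]
table [ 0.4872 -0.1007 -0.0013]
bush z78 [0.59331012 0.05449928 0.078     ] [0.59839136 0.04532177 0.078     ]
pin [0.48528495 0.31233054 0.098     ] [0.47994266 0.32167621 0.098     ]
```

Emit:
send_rows(deltas=[{"dp":[0.3,-0.18,0],"rotation":[0,0,0.25]},{"dp":[0.6,-0.36,0],"rotation":[0,0,0.5]},{"dp":[0.9,-0.54,0],"rotation":[0,0,0.75]},{"dp":[1,-0.6,0],"rotation":[0,0,1]}])

```text
clock: 1.53
position: [0.3087, 0.4705, 0.2504]
ee_rot: [0.001, -0.073, 0.997, -0.0]
contact_force: [-0.6, -0.3, -0.0]
width: 0.0856
```

Emit:
send_rows(deltas=[{"dp":[0.3,-0.18,0],"rotation":[0,0,0.12]},{"dp":[0.6,-0.36,0],"rotation":[0,0,0.22]},{"dp":[0.9,-0.54,0],"rotation":[0,0,0.22]},{"dp":[1,-0.6,0],"rotation":[0,0,0.22]}])

```text
clock: 1.87
position: [0.4309, 0.3972, 0.2503]
ee_rot: [0.002, -0.123, 0.992, -0.001]
contact_force: [-0.2, 0.3, 0.3]
width: 0.0855
```

Emit:
send_rows(deltas=[{"dp":[0.3,-0.18,0],"rotation":[0,0,0]},{"dp":[0.6,-0.36,0],"rotation":[0,0,0]},{"dp":[0.9,-0.54,0],"rotation":[0,0,0]},{"dp":[1,-0.6,0],"rotation":[0,0,0]},{"dp":[1,-0.6,0],"rotation":[0,0,0]},{"dp":[1,-0.6,0],"rotation":[0,0,0]}])

```text
clock: 2.37
position: [0.5462, 0.3278, 0.2498]
ee_rot: [-0.001, -0.124, 0.992, 0.0]
contact_force: [-0.2, 0.3, -1.3]
width: 0.0853
```

Run:
```python
from h import *
s=monitor.get_state();print(s['clock'],s['position'],s['ee_rot'],s['qpos'])
p=eyes.get_image('wrist');save(p,'w1');np.savez('pics/w1.npz',**p)
for k in ['pin','stand','coupler','rod_handle','pot_black']:
    print(k,[(round(r['score'],2),np.round(r['box'])) for r in models.find_in(k,p)[:2]])
```

```text
2.3667 [0.54621685 0.32781439 0.24982203] [-8.64298359e-04 -1.24053825e-01  9.92275048e-01  3.61159926e-04] [ 4.30714099e-01  3.70707177e-01  1.36424480e+00  1.22618414e-03
  1.40807108e+00 -1.38903032e+00]
pin [(0.74, array([240.,  92., 270., 121.]))]
stand []
coupler [(0.63, array([  0.,  41.,  74., 311.]))]
rod_handle [(0.76, array([  4., 185.,  20., 299.]))]
pot_black [(0.61, array([ 86., 254., 119., 286.]))]
```

View pics/w1.png

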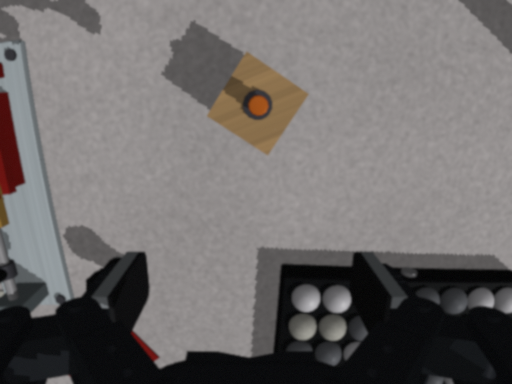

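Run:
```python
from h import *
p=dict(np.load('pics/w1.npz'));C=cloud(p)
print('cam',RT(p)[0].T@-RT(p)[1])
c=p['color'].astype(int);m=(c[...,0]>150)&(c[...,1]<120)&(c[...,2]<80)
m[:80]=0;m[130:]=0;m[:,:235]=0;m[:,280:]=0
v,u=np.nonzero(m);print(len(u),u.mean(),v.mean(),u.min(),u.max(),v.min(),v.max())
pts=C[m];print('grip',np.median(pts,0),pts.min(0),pts.max(0))
t=pts[pts[:,2]>np.median(pts[:,2])-.003];print(t.mean(0))
for z in (.098,): print(at_z(p,u.mean(),v.mean(),z))
for (uu,vv) in [(245,92),(280,90),(230,115),(270,140)]: print('stand top',C[vv,uu])
for uv in [(247.5,53),(308,95),(268.5,153),(208.5,115)]: print('corner',at_z(p,*uv,.066))
print(np.mean([at_z(p,*uv,.066) for uv in [(247.5,53),(308,95),(268.5,153),(208.5,115)]],0))
```

```text
cam [0.47843851 0.30982752 0.37379355]
200 258.885 105.355 252 266 98 113
grip [0.48183326 0.3186764  0.09812873] [0.47584345 0.31285613 0.09650303] [0.4878196  0.32454982 0.10053818]
[0.48184407 0.31865846 0.09819529]
[0.48184182 0.31866191 0.098     ]
stand top [0.47427682 0.30529789 0.06619507]
stand top [0.46520194 0.33397874 0.06613335]
stand top [0.49636128 0.29737471 0.06627185]
stand top [0.50888185 0.33682891 0.06571738]
corner [0.44264221 0.29951829 0.066     ]
corner [0.46310864 0.35852154 0.066     ]
corner [0.52039745 0.33852436 0.066     ]
corner [0.50091675 0.27915216 0.066     ]
[0.48176626 0.31892909 0.066     ]
```

Emit:
send_rows(deltas=[{"dp":[0.18,-0.33,0],"rotation":[0,0,0]},{"dp":[0.36,-0.66,0],"rotation":[0,0,0.02]},{"dp":[0.54,-1,0],"rotation":[0,0,0.03]}])

```text
clock: 2.92
position: [0.6054, 0.2185, 0.2508]
ee_rot: [0.0, -0.134, 0.991, 0.0]
contact_force: [0.7, 0.1, -0.9]
width: 0.0853
```

Emit:
send_rows(deltas=[{"dp":[0.18,-0.33,0],"rotation":[0,0,0]},{"dp":[0.36,-0.66,0],"rotation":[0,0,0]},{"dp":[0.54,-1,0],"rotation":[0,0,0]},{"dp":[0.54,-1,0],"rotation":[0,0,0]},{"dp":[0.54,-1,0],"rotation":[0,0,0]}])

```text
clock: 3.33
position: [0.6718, 0.0951, 0.25]
ee_rot: [0.0, -0.131, 0.991, -0.001]
contact_force: [0.0, 0.3, 0.9]
width: 0.0854
```

Run:
```python
from h import *
s=monitor.get_state();print(s['clock'],s['position'],s['ee_rot'],s['qpos'])
p=eyes.get_image('wrist');save(p,'w2');np.savez('pics/w2.npz',**p)
for k in ['pin','stand','coupler','rod_handle','pot_black']:
    print(k,[(round(r['score'],2),np.round(r['box'])) for r in models.find_in(k,p)[:2]])
```

```text
3.3333 [0.67177085 0.09510934 0.25000076] [ 1.82702118e-04 -1.30585775e-01  9.91436829e-01 -5.79201930e-04] [ 3.87503509e-02  4.33636756e-01  1.26286040e+00 -1.12880962e-03
  1.44462506e+00 -1.79382383e+00]
pin []
stand [(0.89, array([458.,   3., 512.,  94.])), (0.62, array([179.,   0., 279., 311.]))]
coupler [(0.56, array([182.,   1., 278., 319.]))]
rod_handle [(0.56, array([218.,  69., 250., 312.])), (0.26, array([461.,   5., 512.,  95.]))]
pot_black [(0.76, array([324., 205., 370., 255.]))]
```

View pics/w2.png

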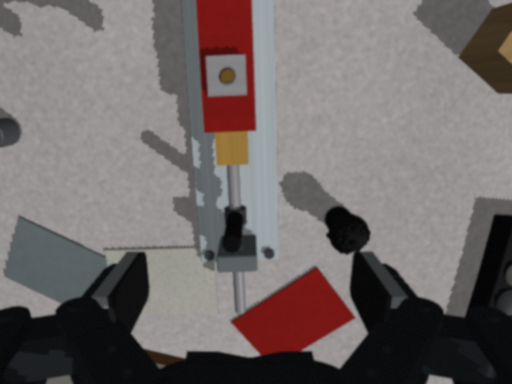

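Run:
```python
from h import *
p=dict(np.load('pics/w2.npz'));C=cloud(p)
print('cam',RT(p)[0].T@-RT(p)[1])
c=p['color'].astype(int)
big=cv2.resize(p['color'][40:290,170:300],None,fx=4,fy=4,interpolation=cv2.INTER_CUBIC)[:, :]
cv2.imwrite('pics/w2a.png',cv2.cvtColor(cv2.resize(big,None,fx=.6,fy=.6),cv2.COLOR_RGB2BGR))
# bush
m=np.zeros(c.shape[:2],np.uint8);m[45:105,195:260]=((c[...,0]-c[...,2])[45:105,195:260]<40)&(c[...,0][45:105,195:260]>110)
m=m.astype(np.uint8);n,l,st,ce=cv2.connectedComponentsWithStats(m);i=1+st[1:,4].argmax();cn,_=cv2.findContours((l==i).astype(np.uint8),cv2.RETR_EXTERNAL,cv2.CHAIN_APPROX_NONE)
print(st[i],cv2.minAreaRect(cn[0]))
bc=cv2.minAreaRect(cn[0])[0]
print('bush c',at_z(p,*bc,.078),'depth',np.median(C[l==i][:,2]),np.median(C[l==i],0))
# hole
h=(c[...,0]-c[...,2]>40)&(l!=i);hh=np.zeros_like(h);hh[62:88,214:240]=h[62:88,214:240]
v,u=np.nonzero(hh);print('hole',len(u),u.mean(),v.mean(),at_z(p,u.mean(),v.mean(),.078),at_z(p,u.mean(),v.mean(),.055))
# red yoke
r=(c[...,0]>120)&(c[...,1]<50)&(c[...,2]<50);r[140:]=0;r[:,:190]=0;r[:,270:]=0
pts=C[r];k=np.abs(pts[:,2]-np.median(pts[:,2]))<.004;pts=pts[k];print('ear z',np.median(pts[:,2]))
vv=np.nonzero(r)
L=[];Rr=[]
for row in range(5,128,3):
    x=np.nonzero(r[row])[0]
    if len(x)>5: L.append(at_z(p,x.min()-.5,row,np.median(pts[:,2]))[:2]);Rr.append(at_z(p,x.max()+.5,row,np.median(pts[:,2]))[:2])
for E in (L,Rr):
    d=cv2.fitLine(np.array(E,np.float32),cv2.DIST_HUBER,0,.001,.001).ravel();print(d,np.degrees(np.arctan2(d[1],d[0])))
mid=(np.array(L)+np.array(Rr))/2;d=cv2.fitLine(mid.astype(np.float32),cv2.DIST_HUBER,0,.001,.001).ravel();print('mid',d,np.degrees(np.arctan2(d[1],d[0])),np.linalg.norm(np.array(L)-Rr,axis=1).mean())
# handle
q=C[200:260,215:260].reshape(-1,3);q=q[(q[:,2]>.112)&(q[:,2]<.126)];print('handle',len(q),np.median(q,0),q.mean(0),q.min(0),q.max(0))
```

```text
cam [0.60394068 0.07641279 0.37384405]
[ 206   54   41   43 1327] ((226.40306091308594, 75.25538635253906), (40.71499252319336, 39.27277374267578), 86.8201675415039)
bush c [0.59165344 0.05340986 0.078     ] depth 0.07825502316974153 [0.59162154 0.05323281 0.07825502]
hole 141 226.87234042553192 75.51063829787235 [0.59175199 0.05383111 0.078     ] [0.5908044  0.05207553 0.055     ]
ear z 0.06625391900636775
[0.9996026  0.02818846 0.5488827  0.02482639] 1.6152939
[ 0.7913662  -0.61134243  0.54104954  0.05500568] -37.68663
mid [ 0.9327084  -0.36063144  0.5449661   0.03991603] -21.138979 0.031179296771350333
handle 313 [0.71444766 0.09151354 0.11992002] [0.71478325 0.09148807 0.119299  ] [0.70873513 0.08390544 0.11212276] [0.72361279 0.09923823 0.12193152]
```

View pics/w2a.png

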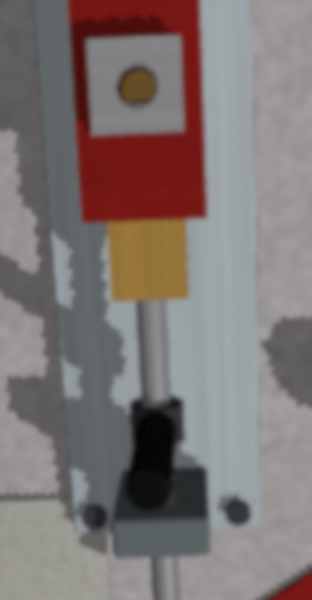

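Emit:
send_rows(deltas=[{"dp":[-0.27,0.31,0],"rotation":[0,0,0.07]},{"dp":[-0.53,0.62,0],"rotation":[0,0,0.07]},{"dp":[-0.8,0.93,0],"rotation":[0,0,0.07]}])

```text
clock: 3.88
position: [0.5875, 0.1947, 0.2502]
ee_rot: [-0.0, -0.15, 0.989, 0.0]
contact_force: [0.8, 1.8, -1.5]
width: 0.0857
```

Emit:
send_rows(deltas=[{"dp":[-0.27,0.31,-0.2],"rotation":[0,0,0]},{"dp":[-0.53,0.62,-0.4],"rotation":[0,0,0]},{"dp":[-0.78,0.93,-0.6],"rotation":[0,0,0]},{"dp":[-0.78,0.93,-0.7],"rotation":[0,0,0]},{"dp":[-0.78,0.93,-0.7],"rotation":[0,0,0]},{"dp":[-0.78,0.93,-0.7],"rotation":[0,0,0]}])

```text
clock: 4.38
position: [0.4921, 0.3061, 0.165]
ee_rot: [-0.002, -0.152, 0.988, -0.0]
contact_force: [0.1, 0.9, 0.5]
width: 0.0852
```

Run:
```python
from h import *
s=monitor.get_state();print(s['clock'],s['position'],s['ee_rot'],np.degrees(2*np.arctan2(s['ee_rot'][2],s['ee_rot'][1])),s['contact_force'])
p=eyes.get_image('wrist');save(p,'w3');np.savez('pics/w3.npz',**p)
c=p['color'].astype(int);m=(c[...,0]>120)&(c[...,1]<.6*c[...,0])&(c[...,2]<.3*c[...,0]);m=m.astype(np.uint8)
n,l,st,ce=cv2.connectedComponentsWithStats(m)
C=cloud(p)
for i in np.argsort(-st[1:,4])[:3]+1: print(st[i],ce[i],np.median(C[l==i],0),at_z(p,*ce[i],.098))
```

```text
4.3833 [0.49213792 0.30612498 0.16500612] [-1.85349129e-03 -1.52231976e-01  9.88342954e-01 -4.42225581e-04] 197.51262218446712 [0.10678069 0.89773215 0.51903992]
[263 201  25  22 436] [275.27752294 211.44266055] [0.48142696 0.31787966 0.09833729] [0.48154512 0.31795619 0.098     ]
```

View pics/w3.png

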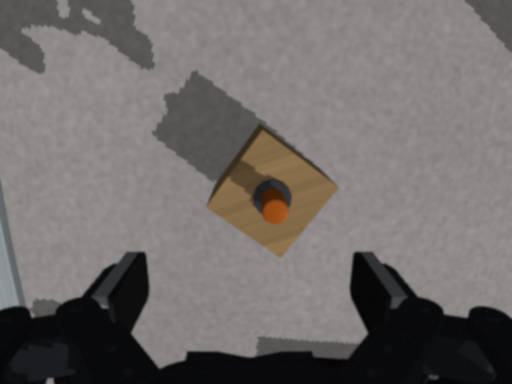

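Emit:
send_rows(deltas=[{"dp":[-0.087,0.102,0],"rotation":[0,0,0]},{"dp":[-0.087,0.102,-0.2],"rotation":[0,0,0]},{"dp":[-0.087,0.102,-0.4],"rotation":[0,0,0]},{"dp":[-0.087,0.102,-0.55],"rotation":[0,0,0]},{"dp":[-0.087,0.102,-0.617],"rotation":[0,0,0]},{"dp":[-0.087,0.102,-0.617],"rotation":[0,0,0]},{"dp":[-0.087,0.102,-0.617],"rotation":[0,0,0]}])

```text
clock: 5.02
position: [0.4864, 0.3166, 0.0932]
ee_rot: [0.001, -0.149, 0.989, 0.0]
contact_force: [-0.9, 1.0, -0.2]
width: 0.0857
```

Emit:
send_rows(deltas=[{"dp":[0,0,0],"rotation":[0,0,0]},{"dp":[0,0,0],"rotation":[0,0,0]},{"dp":[0,0,0],"rotation":[0,0,0]},{"dp":[0,0,0],"rotation":[0,0,0]},{"dp":[0,0,0],"rotation":[0,0,0]},{"dp":[0,0,0],"rotation":[0,0,0]},{"dp":[0,0,0],"rotation":[0,0,0]},{"dp":[0,0,0],"rotation":[0,0,0]}], fingers=1, grip_force=25)

```text
clock: 5.68
position: [0.4849, 0.3178, 0.0928]
ee_rot: [0.0, -0.15, 0.989, 0.001]
contact_force: [-2.1, 4.0, 3.6]
width: 0.0151
```

Run:
```python
from h import *
s=monitor.get_state();print(s['clock'],s['position'],s['ee_rot'],s['contact_force'],s['moment'],s['width'])
p=eyes.get_image('wrist');save(p,'w4');np.savez('pics/w4.npz',**p)
```

```text
5.6833 [0.48494763 0.31780985 0.09282005] [ 3.60225615e-04 -1.49513585e-01  9.88759044e-01  1.05387544e-03] [-2.06021206  4.00853949  3.58077719] [ 0.69646013  0.33858838 -0.06824643] 0.01508326055854812
```

View pics/w4.png

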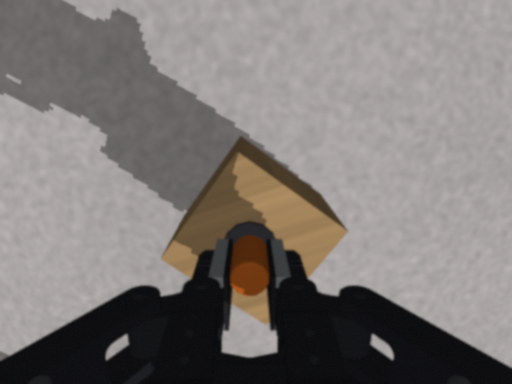

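Emit:
send_rows(deltas=[{"dp":[0,0,0.1],"rotation":[0,0,0]},{"dp":[0,0,0.25],"rotation":[0,0,0]},{"dp":[0,0,0.45],"rotation":[0,0,0]},{"dp":[0,0,0.7],"rotation":[0,0,0]},{"dp":[0,0,0.95],"rotation":[0,0,0]},{"dp":[0,0,0.95],"rotation":[0,0,0]}])

```text
clock: 6.23
position: [0.4882, 0.3174, 0.2119]
ee_rot: [0.005, -0.15, 0.989, 0.001]
contact_force: [0.5, 0.2, -0.2]
width: 0.0148
```

Emit:
send_rows(deltas=[{"dp":[0.2,-0.32,0],"rotation":[0,0,0]},{"dp":[0.35,-0.65,0],"rotation":[0,0,0]},{"dp":[0.46,-1,0],"rotation":[0,0,0]},{"dp":[0.46,-1,0],"rotation":[0,0,0]}])

```text
clock: 6.57
position: [0.5418, 0.1903, 0.205]
ee_rot: [-0.001, -0.148, 0.989, -0.003]
contact_force: [-0.8, 0.6, -1.2]
width: 0.0151
```

Emit:
send_rows(deltas=[{"dp":[0.2,-0.32,0],"rotation":[0,0,0]},{"dp":[0.35,-0.65,0],"rotation":[0,0,0]},{"dp":[0.46,-1,0],"rotation":[0,0,0]},{"dp":[0.46,-1,0],"rotation":[0,0,0]},{"dp":[0.46,-1,0],"rotation":[0,0,0]},{"dp":[0.46,-1,0],"rotation":[0,0,0]}])

```text
clock: 7.07
position: [0.5946, 0.0765, 0.2052]
ee_rot: [-0.001, -0.149, 0.989, 0.0]
contact_force: [0.2, 0.2, -0.8]
width: 0.0151
```

Run:
```python
from h import *
s=monitor.get_state();print(s['clock'],s['position'],s['ee_rot'],s['contact_force'],s['moment'],s['width'])
p=eyes.get_image('wrist');save(p,'w5');np.savez('pics/w5.npz',**p)
```

```text
7.0667 [0.59455125 0.07651886 0.20519625] [-1.30435568e-03 -1.48935284e-01  9.88845972e-01  4.71905252e-04] [ 0.16221596  0.16457621 -0.82308666] [ 0.0358526  -0.00676131  0.01226659] 0.015052001774164877
```

View pics/w5.png

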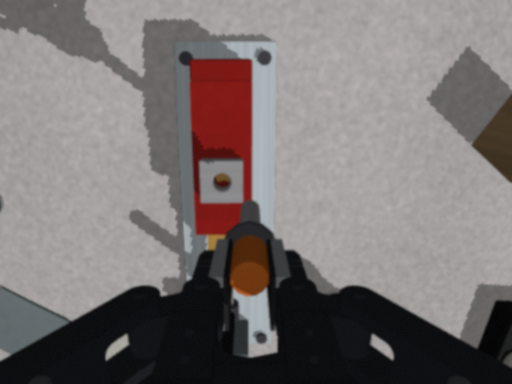

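Run:
```python
from h import *
p=dict(np.load('pics/w5.npz'))
cv2.imwrite('pics/w5a.png',cv2.cvtColor(cv2.resize(p['color'][150:310,180:300],None,fx=4,fy=4,interpolation=cv2.INTER_CUBIC),cv2.COLOR_RGB2BGR))
print('cam',RT(p)[0].T@-RT(p)[1])
c=p['color'].astype(int);C=cloud(p)
m=np.zeros(c.shape[:2],np.uint8);m[145:220,185:260]=((c[...,0]-c[...,2])<40)[145:220,185:260]&(c[...,0][145:220,185:260]>110)
m[:,246:]=0
n,l,st,ce=cv2.connectedComponentsWithStats(m);i=1+st[1:,4].argmax();cn,_=cv2.findContours((l==i).astype(np.uint8),cv2.RETR_EXTERNAL,cv2.CHAIN_APPROX_NONE)
r=cv2.minAreaRect(cn[0]);print(st[i],r,at_z(p,*r[0],.078),np.median(C[l==i],0))
d=C[195:235,235:266];print(np.round(C[205:230:4,250],4), np.round(C[270:300:5,250],4))
print('tip',at_z(p,250,209,.1164),'top',at_z(p,250,280,.2104))
```

```text
cam [0.52784637 0.05513921 0.32924115]
[ 199  161   45   42 1518] ((221.0, 181.49998474121094), (43.99999237060547, 40.99999237060547), -0.0) [0.59142484 0.05300382 0.078     ] [0.59116816 0.05286482 0.07838356]
[[0.5864 0.0739 0.1325]
 [0.5862 0.0738 0.1409]
 [0.5862 0.0738 0.1481]
 [0.5861 0.0737 0.155 ]
 [0.5802 0.0718 0.1782]
 [0.5806 0.0719 0.1823]
 [0.582  0.0724 0.1835]] [[0.5883 0.0742 0.2098]
 [0.59   0.0747 0.2106]
 [0.5923 0.0754 0.2103]
 [0.5942 0.076  0.2106]
 [0.596  0.0766 0.2111]
 [0.5986 0.0774 0.2103]]
tip [0.59376816 0.07623134 0.1164    ] top [0.59218238 0.07541061 0.2104    ]
```

View pics/w5a.png

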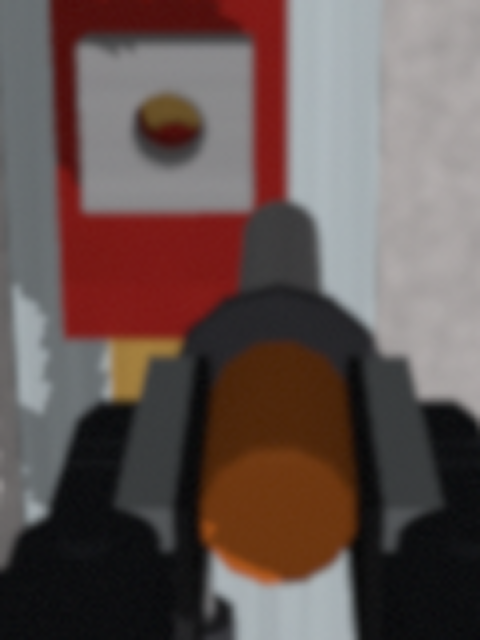

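Emit:
send_rows(deltas=[{"dp":[0,-0.1,0],"rotation":[0,0,0]},{"dp":[-0.004,-0.185,0],"rotation":[0,0,0]},{"dp":[-0.004,-0.185,-0.1],"rotation":[0,0,0]},{"dp":[-0.004,-0.185,-0.2],"rotation":[0,0,0]},{"dp":[-0.004,-0.185,-0.23],"rotation":[0,0,0]},{"dp":[-0.004,-0.185,-0.23],"rotation":[0,0,0]},{"dp":[-0.004,-0.185,-0.23],"rotation":[0,0,0]}])

```text
clock: 7.7
position: [0.5948, 0.0546, 0.1789]
ee_rot: [-0.0, -0.15, 0.989, -0.0]
contact_force: [0.7, 0.3, -1.3]
width: 0.015
```

Run:
```python
from h import *
s=monitor.get_state();print(s['clock'],s['position'],s['ee_rot'],s['contact_force'],s['moment'],s['width'])
p=eyes.get_image('wrist');save(p,'w6');np.savez('pics/w6.npz',**p)
q=eyes.get_image('scene');save(q,'s6')
a=cv2.resize(p['color'][160:310,180:320],None,fx=4,fy=4,interpolation=cv2.INTER_CUBIC)
cv2.imwrite('pics/w6a.png',cv2.cvtColor(a,cv2.COLOR_RGB2BGR))
C=cloud(p);c=p['color'].astype(int)
print(np.round(C[200:240:4,250],4),np.round(C[275:300:5,250],4))
for x in ([.5916,.0533,.078],):print(proj(p,x))
```

```text
7.7 [0.59479296 0.05462977 0.17889711] [-2.27129174e-05 -1.50008641e-01  9.88684684e-01 -4.36474174e-05] [ 0.69540105  0.3193203  -1.34490485] [ 0.00092704  0.01116828 -0.03038632] 0.01499195530569234
[[0.5863 0.0518 0.0978]
 [0.5864 0.0518 0.1056]
 [0.5866 0.0518 0.1126]
 [0.5867 0.0518 0.1197]
 [0.586  0.0516 0.1286]
 [0.5867 0.0518 0.1326]
 [0.5801 0.0497 0.157 ]
 [0.5821 0.0504 0.1565]
 [0.5841 0.051  0.1563]
 [0.5846 0.0511 0.1597]] [[0.59   0.0527 0.1847]
 [0.5924 0.0535 0.1842]
 [0.594  0.054  0.1851]
 [0.5961 0.0547 0.185 ]
 [0.5991 0.0556 0.1835]]
[249.77046844 199.48277658]
```

View pics/w6a.png

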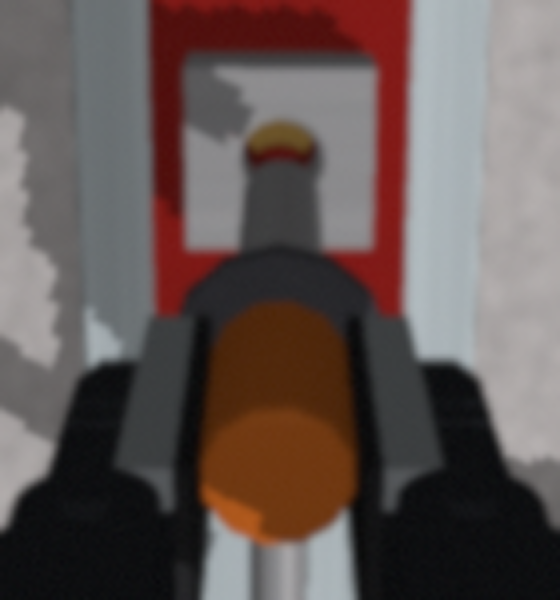

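Emit:
send_rows(deltas=[{"dp":[-0.004,-0.001,0],"rotation":[0,0,0]},{"dp":[-0.004,-0.001,-0.04],"rotation":[0,0,0]},{"dp":[-0.004,-0.001,-0.08],"rotation":[0,0,0]},{"dp":[-0.004,-0.001,-0.11],"rotation":[0,0,0]},{"dp":[-0.004,-0.001,-0.13],"rotation":[0,0,0]},{"dp":[-0.004,-0.001,-0.14],"rotation":[0,0,0]},{"dp":[-0.004,-0.001,-0.14],"rotation":[0,0,0]}])

```text
clock: 8.38
position: [0.5941, 0.0544, 0.1613]
ee_rot: [-0.001, -0.15, 0.989, 0.0]
contact_force: [-0.4, -0.0, -0.9]
width: 0.0155
```

Emit:
send_rows(deltas=[{"dp":[0,0,-0.02],"rotation":[0,0,0]},{"dp":[0,0,-0.04],"rotation":[0,0,0]},{"dp":[0,0,-0.06],"rotation":[0,0,0]},{"dp":[0,0,-0.06],"rotation":[0,0,0]}])

```text
clock: 8.72
position: [0.5941, 0.0544, 0.1541]
ee_rot: [-0.001, -0.15, 0.989, 0.0]
contact_force: [-0.7, 0.6, -1.1]
width: 0.0151
```

Emit:
send_rows(deltas=[{"dp":[0,0,-0.02],"rotation":[0,0,0]},{"dp":[0,0,-0.04],"rotation":[0,0,0]},{"dp":[0,0,-0.06],"rotation":[0,0,0]},{"dp":[0,0,-0.06],"rotation":[0,0,0]}])

```text
clock: 9.05
position: [0.5941, 0.0544, 0.1469]
ee_rot: [-0.001, -0.15, 0.989, 0.0]
contact_force: [-0.2, 0.4, -1.3]
width: 0.0149
```

Emit:
send_rows(deltas=[{"dp":[0,0,0],"rotation":[0,0,0]},{"dp":[0,0,0],"rotation":[0,0,0]},{"dp":[0,0,0],"rotation":[0,0,0]},{"dp":[0,0,0],"rotation":[0,0,0]},{"dp":[0,0,0],"rotation":[0,0,0]}], fingers=0)

```text
clock: 9.47
position: [0.5946, 0.0544, 0.1478]
ee_rot: [0.0, -0.15, 0.989, -0.0]
contact_force: [0.1, 0.3, -0.3]
width: 0.0423
```

Emit:
send_rows(deltas=[{"dp":[0,0,0.15],"rotation":[0,0,0]},{"dp":[0,0,0.35],"rotation":[0,0,0]},{"dp":[0,0,0.6],"rotation":[0,0,0]},{"dp":[0,0,0.8],"rotation":[0,0,0]},{"dp":[0.25,0.08,0.8],"rotation":[0,0,0]},{"dp":[0.4,0.13,0.8],"rotation":[0,0,0]},{"dp":[0.4,0.13,0.8],"rotation":[0,0,0]},{"dp":[0.4,0.13,0.8],"rotation":[0,0,0]}])

```text
clock: 10.13
position: [0.6426, 0.0701, 0.243]
ee_rot: [-0.001, -0.15, 0.989, 0.0]
contact_force: [-0.1, -0.3, -1.3]
width: 0.0431
```

Run:
```python
from h import *
s=monitor.get_state();print(s['clock'],s['position'],s['ee_rot'],s['contact_force'],s['moment'],s['width'])
p=eyes.get_image('wrist');save(p,'w7');np.savez('pics/w7.npz',**p)
q=eyes.get_image('scene');np.savez('pics/s7.npz',**q)
a=np.vstack([p['color'][:384],np.zeros((0,512,3),np.uint8)]);b=cv2.resize(q['color'][120:240,200:360],(512,384),interpolation=cv2.INTER_CUBIC)
cv2.imwrite('pics/w7a.png',cv2.cvtColor(cv2.resize(np.hstack([a,b]),(800,300)),cv2.COLOR_RGB2BGR))
C=cloud(p)
c=p['color'].astype(int);m=(c[...,0]>110)&(c[...,1]<.6*c[...,0])&(c[...,1]>.25*c[...,0])&(c[...,2]<.3*c[...,0]);m=m.astype(np.uint8)
n,l,st,ce=cv2.connectedComponentsWithStats(m)
for i in np.argsort(-st[1:,4])[:3]+1: print(st[i],ce[i],np.median(C[l==i],0))
h=C[(C[...,2]>.114)&(C[...,2]<.125)&(np.hypot(C[...,0]-.715,C[...,1]-.0915)<.03)];print('handle',len(h),h.mean(0),h.min(0),h.max(0))
```

```text
10.1333 [0.64262146 0.07013509 0.24300864] [-5.08330879e-04 -1.49931953e-01  9.88696187e-01  3.08645719e-05] [-0.0914517  -0.32995882 -1.26115181] [-0.03409524 -0.01977128  0.07304281] 0.04307040818493813
[238 113  24  24 458] [249.33624454 124.45851528] [0.5910521  0.05355126 0.14921009]
[232 170  37   2  66] [249.12121212 170.45454545] [0.63531258 0.0670436  0.06649364]
[224 150   5  21  24] [224.41666667 161.25      ] [0.63404152 0.04366254 0.0663557 ]
handle 319 [0.71488707 0.09129911 0.11946698] [0.70804841 0.0839884  0.11402744] [0.72415767 0.09913766 0.1221593 ]
```

View pics/w7a.png

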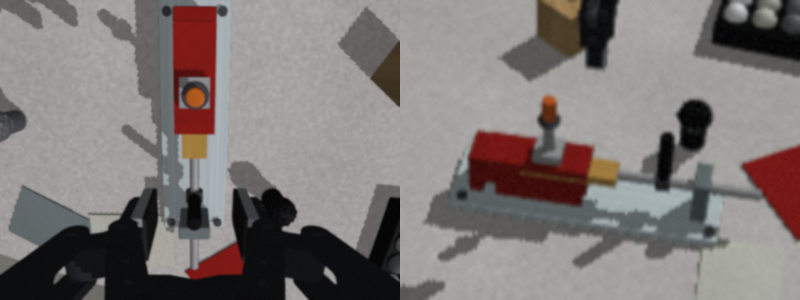

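Emit:
send_rows(deltas=[{"dp":[0.3,0.09,0],"rotation":[0,0,0]},{"dp":[0.61,0.182,-0.1],"rotation":[0,0,0]},{"dp":[0.61,0.182,-0.4],"rotation":[0,0,0]},{"dp":[0.61,0.182,-0.7],"rotation":[0,0,0]},{"dp":[0.61,0.182,-1],"rotation":[0,0,0]},{"dp":[0.61,0.182,-1],"rotation":[0,0,0]}])

```text
clock: 10.73
position: [0.7093, 0.0913, 0.1148]
ee_rot: [-0.009, -0.15, 0.989, 0.001]
contact_force: [-1.9, -0.1, -0.9]
width: 0.0424
```

Emit:
send_rows(deltas=[{"dp":[0,0,-0.08],"rotation":[0,0,0]},{"dp":[0,0,-0.14],"rotation":[0,0,0]},{"dp":[0,0,-0.14],"rotation":[0,0,0]},{"dp":[0,0,-0.14],"rotation":[0,0,0]}])

```text
clock: 11.07
position: [0.7165, 0.0918, 0.1087]
ee_rot: [0.002, -0.15, 0.989, -0.0]
contact_force: [-0.6, 0.4, 0.7]
width: 0.0426
```

Run:
```python
from h import *
s=monitor.get_state();print(s['clock'],s['position'],s['ee_rot'],s['contact_force'],s['moment'],s['width'])
p=eyes.get_image('wrist');save(p,'w8')
```

```text
11.0667 [0.71648835 0.09178339 0.10870049] [ 1.52449337e-03 -1.49672285e-01  9.88734476e-01 -1.41424220e-04] [-0.56235647  0.38551037  0.67059438] [-0.01904594  0.00205443  0.03200525] 0.042589945691782295
```

View pics/w8.png

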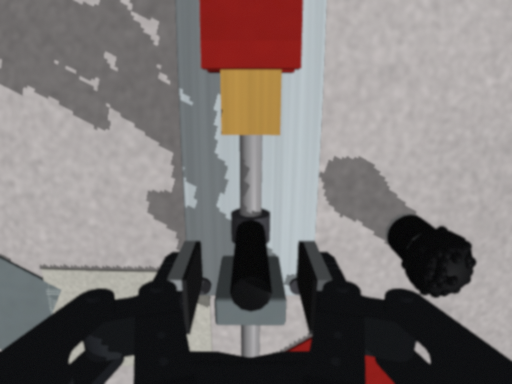

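Emit:
send_rows(deltas=[{"dp":[0,0,0],"rotation":[0,0,0]},{"dp":[0,0,0],"rotation":[0,0,0]},{"dp":[0,0,0],"rotation":[0,0,0]},{"dp":[0,0,0],"rotation":[0,0,0]},{"dp":[0,0,0],"rotation":[0,0,0]}], fingers=1, grip_force=25)

```text
clock: 11.53
position: [0.7162, 0.0922, 0.1082]
ee_rot: [0.001, -0.15, 0.989, 0.0]
contact_force: [-0.8, 1.8, 5.4]
width: 0.0149
```

Emit:
send_rows(deltas=[{"dp":[-0.008,-0.0025,0],"rotation":[0,0,0]},{"dp":[-0.016,-0.005,0],"rotation":[0,0,0]},{"dp":[-0.024,-0.0075,0],"rotation":[0,0,0]},{"dp":[-0.032,-0.01,0],"rotation":[0,0,0]},{"dp":[-0.032,-0.01,0],"rotation":[0,0,0]}])

```text
clock: 11.95
position: [0.7133, 0.0913, 0.1082]
ee_rot: [0.002, -0.15, 0.989, 0.0]
contact_force: [2.1, 2.3, 5.9]
width: 0.015
```

```bash
cat > look.py <<'E'
from h import *
import sys
s=monitor.get_state();print(s['clock'],np.round(s['position'],4),np.round(s['contact_force'],2),np.round(s['moment'],2),s['width'])
q=eyes.get_image('scene')
c=q['color'].astype(int);m=(c[...,0]>100)&(c[...,1]<.6*c[...,0])&(c[...,1]>.2*c[...,0])&(c[...,2]<.3*c[...,0]);
mm=np.zeros_like(m);mm[140:190,245:275]=m[140:190,245:275]
v,u=np.nonzero(mm);print('orange',len(u),u.mean(),v.mean(),v.min(),v.max())
b=cv2.resize(q['color'][120:240,200:360],(640,480),interpolation=cv2.INTER_CUBIC)
cv2.imwrite('pics/'+sys.argv[1]+'.png',cv2.cvtColor(b,cv2.COLOR_RGB2BGR))
E
python3 look.py s9
python3 - <<'E'
from h import *
q=dict(np.load('pics/s7.npz'))
for z in (.149,.124,.110): print(z,proj(q,[.5916,.0533,z]))
E
```

```text
11.95 [0.7133 0.0913 0.1082] [2.1  2.27 5.92] [ 0.41 -0.22 -0.07] 0.014971966844957715
orange 91 262.05494505494505 178.92307692307693 160 189
0.149 [259.3271127  159.72531131]
0.124 [259.28783414 166.4621775 ]
0.11 [259.26628327 170.15711595]
```

View pics/s9.png

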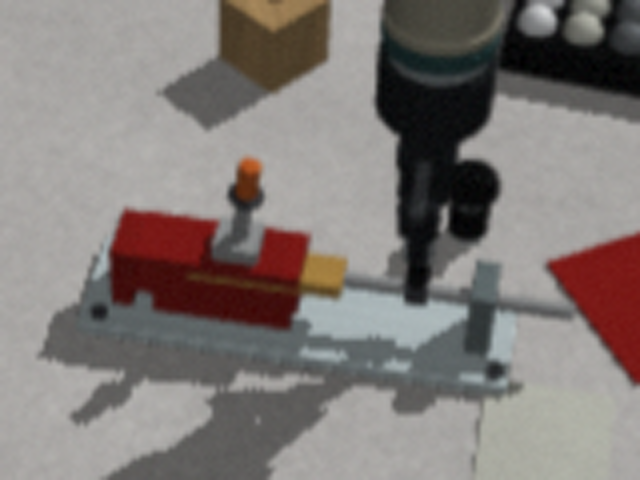

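Emit:
send_rows(deltas=[{"dp":[-0.008,-0.0025,0],"rotation":[0,0,0]},{"dp":[-0.016,-0.005,0],"rotation":[0,0,0]},{"dp":[-0.016,-0.005,0],"rotation":[0,0,0]},{"dp":[-0.016,-0.005,0],"rotation":[0,0,0]}])

```text
clock: 12.33
position: [0.7113, 0.0907, 0.1081]
ee_rot: [0.002, -0.15, 0.989, 0.0]
contact_force: [1.8, 2.3, 6.3]
width: 0.015
```

```bash
python3 look.py s10
```

```text
12.3333 [0.7113 0.0907 0.1081] [1.8  2.25 6.32] [ 0.38 -0.24  0.01] 0.014998748833143841
orange 95 262.66315789473686 179.17894736842106 160 189
```

Emit:
send_rows(deltas=[{"dp":[-0.008,-0.0025,0],"rotation":[0,0,0]},{"dp":[-0.016,-0.005,0],"rotation":[0,0,0]},{"dp":[-0.016,-0.005,0],"rotation":[0,0,0]},{"dp":[-0.016,-0.005,0],"rotation":[0,0,0]}])

```text
clock: 12.72
position: [0.7094, 0.0901, 0.1081]
ee_rot: [0.002, -0.15, 0.989, 0.0]
contact_force: [1.2, 2.0, 6.0]
width: 0.0153
```

```bash
python3 look.py s11
```

```text
12.7167 [0.7094 0.0901 0.1081] [1.23 2.03 5.98] [ 0.41 -0.16 -0.04] 0.015334565130930091
orange 101 261.970297029703 179.1881188118812 160 188
```

Emit:
send_rows(deltas=[{"dp":[-0.008,-0.0025,0],"rotation":[0,0,0]},{"dp":[-0.012,-0.004,0],"rotation":[0,0,0]},{"dp":[-0.012,-0.004,0],"rotation":[0,0,0]}])

```text
clock: 13.02
position: [0.708, 0.0896, 0.1081]
ee_rot: [0.002, -0.15, 0.989, 0.0]
contact_force: [1.4, 2.0, 6.4]
width: 0.0151
```

```bash
python3 look.py s12
```

```text
13.0167 [0.708  0.0896 0.1081] [1.4  2.03 6.35] [ 0.42 -0.24  0.01] 0.015097675173012508
orange 103 261.19417475728153 179.50485436893203 160 188
```

Emit:
send_rows(deltas=[{"dp":[-0.008,-0.0025,0],"rotation":[0,0,0]},{"dp":[-0.012,-0.004,0],"rotation":[0,0,0]},{"dp":[-0.012,-0.004,0],"rotation":[0,0,0]}])

```text
clock: 13.32
position: [0.7064, 0.0892, 0.1082]
ee_rot: [0.002, -0.15, 0.989, 0.0]
contact_force: [0.4, 2.2, 7.3]
width: 0.0147
```

```bash
python3 look.py s13
```

```text
13.3167 [0.7064 0.0892 0.1082] [0.39 2.22 7.27] [ 0.42 -0.2   0.02] 0.014730489817549599
orange 93 260.6989247311828 179.51612903225808 166 188
```

View pics/s13.png

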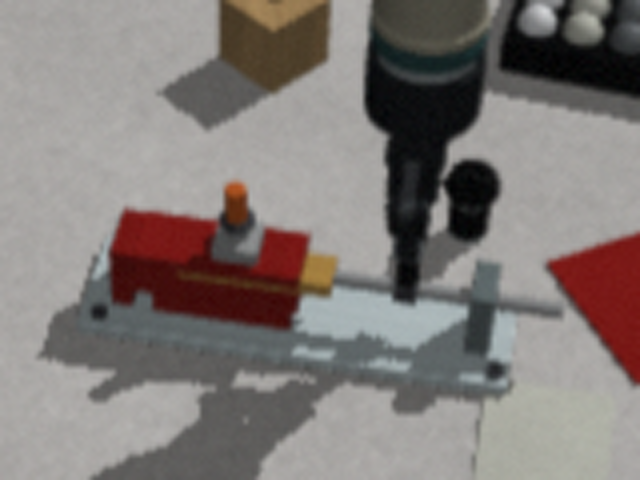

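Emit:
send_rows(deltas=[{"dp":[0,0,0],"rotation":[0,0,0]},{"dp":[0,0,0],"rotation":[0,0,0]},{"dp":[0,0,0],"rotation":[0,0,0]},{"dp":[0,0,0],"rotation":[0,0,0]},{"dp":[0,0,0],"rotation":[0,0,0]}], fingers=0)

```text
clock: 13.78
position: [0.7046, 0.0882, 0.106]
ee_rot: [-0.001, -0.15, 0.989, 0.0]
contact_force: [-0.4, 0.1, -0.0]
width: 0.043
```

Emit:
send_rows(deltas=[{"dp":[0,0,0.25],"rotation":[0,0,0]},{"dp":[0,0,0.5],"rotation":[0,0,0]},{"dp":[0,0,0.8],"rotation":[0,0,0]},{"dp":[0,0,1],"rotation":[0,0,0]},{"dp":[-0.3,-0.1,1],"rotation":[0,0,0]},{"dp":[-0.5,-0.17,1],"rotation":[0,0,0]},{"dp":[-0.5,-0.17,1],"rotation":[0,0,0]},{"dp":[-0.5,-0.17,1],"rotation":[0,0,0]}])

```text
clock: 14.45
position: [0.644, 0.0677, 0.2271]
ee_rot: [0.0, -0.149, 0.989, 0.0]
contact_force: [0.7, 0.2, -0.1]
width: 0.0427
```

Run:
```python
from h import *
s=monitor.get_state();print(s['clock'],s['position'],s['ee_rot'],s['contact_force'],s['moment'],s['width'])
p=eyes.get_image('wrist');save(p,'w14');np.savez('pics/w14.npz',**p)
C=cloud(p)
c=p['color'].astype(int);m=(c[...,0]>110)&(c[...,1]<.6*c[...,0])&(c[...,1]>.25*c[...,0])&(c[...,2]<.3*c[...,0]);m=m.astype(np.uint8)
n,l,st,ce=cv2.connectedComponentsWithStats(m)
for i in np.argsort(-st[1:,4])[:2]+1: print(st[i],ce[i],np.median(C[l==i],0))
h=C[(C[...,2]>.114)&(C[...,2]<.125)&(np.hypot(C[...,0]-.705,C[...,1]-.0885)<.03)];print('handle',len(h),h.mean(0),h.min(0),h.max(0))
```

```text
14.45 [0.64399396 0.0677268  0.22713333] [ 4.93202089e-05 -1.49427685e-01  9.88772655e-01  2.99290084e-05] [ 0.66586662  0.24559663 -0.09929274] [ 0.00904873  0.04632466 -0.0096412 ] 0.04271289571154194
[237 111  24  24 421] [248.57007126 122.39667458] [0.59216709 0.05058668 0.12182518]
[233 173  38   2  70] [251.5        173.45714286] [0.63556172 0.0664727  0.06636732]
handle 355 [0.70524895 0.08832126 0.11954718] [0.69826921 0.08097295 0.11401615] [0.7144027  0.09642081 0.12227067]
```

View pics/w14.png

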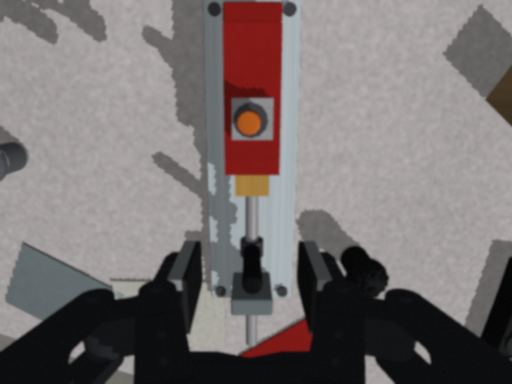

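Emit:
send_rows(deltas=[{"dp":[-0.25,-0.08,0],"rotation":[0,0,0]},{"dp":[-0.433,-0.131,0],"rotation":[0,0,0]},{"dp":[-0.433,-0.131,0],"rotation":[0,0,0]},{"dp":[-0.433,-0.131,-0.15],"rotation":[0,0,0]},{"dp":[-0.433,-0.131,-0.35],"rotation":[0,0,0]},{"dp":[-0.433,-0.131,-0.5],"rotation":[0,0,0]},{"dp":[-0.433,-0.131,-0.55],"rotation":[0,0,0]},{"dp":[-0.433,-0.131,-0.55],"rotation":[0,0,0]},{"dp":[-0.433,-0.131,-0.55],"rotation":[0,0,0]}], fingers=1)

```text
clock: 15.25
position: [0.5943, 0.0525, 0.1607]
ee_rot: [0.0, -0.15, 0.989, 0.0]
contact_force: [1.0, -0.3, 0.1]
width: 0.0
```

Run:
```python
from h import *
s=monitor.get_state();print(s['clock'],s['position'],s['ee_rot'],s['contact_force'],s['moment'],s['width'])
p=eyes.get_image('wrist');save(p,'w15');np.savez('pics/w15.npz',**p)
```

```text
15.25 [0.5942615  0.05250169 0.16072118] [ 2.50528452e-04 -1.49789889e-01  9.88717818e-01  4.68704435e-05] [ 0.97711584 -0.31774566  0.07588803] [ 0.04329358 -0.02934102 -0.01740764] 2.2139559493283296e-05
```

View pics/w15.png

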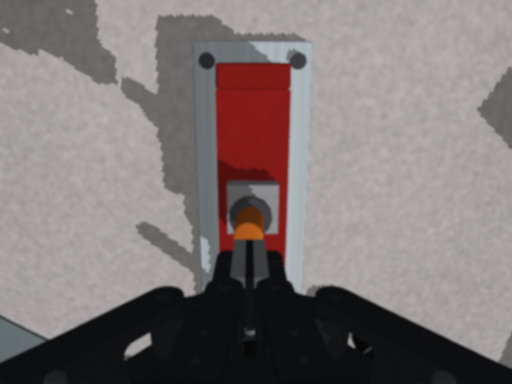

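Emit:
send_rows(deltas=[{"dp":[-0.016,-0.006,-0.05],"rotation":[0,0,0]},{"dp":[-0.016,-0.006,-0.1],"rotation":[0,0,0]},{"dp":[-0.016,-0.006,-0.13],"rotation":[0,0,0]},{"dp":[-0.016,-0.006,-0.13],"rotation":[0,0,0]},{"dp":[-0.016,-0.006,-0.13],"rotation":[0,0,0]}])

```text
clock: 15.72
position: [0.591, 0.0516, 0.1449]
ee_rot: [-0.0, -0.15, 0.989, 0.0]
contact_force: [0.7, 0.3, -0.5]
width: -0.0004
```

Emit:
send_rows(deltas=[{"dp":[0,0,-0.01],"rotation":[0,0,0]},{"dp":[0,0,-0.02],"rotation":[0,0,0]},{"dp":[0,0,-0.03],"rotation":[0,0,0]},{"dp":[0,0,-0.03],"rotation":[0,0,0]}])

```text
clock: 16.05
position: [0.5911, 0.0516, 0.1413]
ee_rot: [-0.0, -0.15, 0.989, 0.0]
contact_force: [-0.6, 0.2, 0.5]
width: 0.0002
```

Emit:
send_rows(deltas=[{"dp":[0,0,-0.01],"rotation":[0,0,0]},{"dp":[0,0,-0.02],"rotation":[0,0,0]},{"dp":[0,0,-0.02],"rotation":[0,0,0]}])

```text
clock: 16.3
position: [0.5915, 0.0518, 0.1395]
ee_rot: [0.0, -0.15, 0.989, 0.0]
contact_force: [-0.2, 1.0, 2.5]
width: -0.0002
```

Contact at about 0.141. Continue in small steps.

Emit:
send_rows(deltas=[{"dp":[0,0,-0.008],"rotation":[0,0,0]},{"dp":[0,0,-0.016],"rotation":[0,0,0]},{"dp":[0,0,-0.016],"rotation":[0,0,0]}])

```text
clock: 16.55
position: [0.5913, 0.0518, 0.1373]
ee_rot: [0.0, -0.15, 0.989, 0.0]
contact_force: [-0.3, 1.5, 3.3]
width: 0.0003
```

Emit:
send_rows(deltas=[{"dp":[0,0,-0.008],"rotation":[0,0,0]},{"dp":[0,0,-0.016],"rotation":[0,0,0]},{"dp":[0,0,-0.016],"rotation":[0,0,0]}])

```text
clock: 16.8
position: [0.5911, 0.0518, 0.135]
ee_rot: [-0.0, -0.15, 0.989, 0.0]
contact_force: [-0.4, 1.6, 1.5]
width: -0.0002
```

```bash
python3 look.py s16
```

```text
16.8 [0.5911 0.0518 0.135 ] [-0.42  1.61  1.51] [ 0.28  0.02 -0.03] -0.00015547160478489948
orange 83 259.3734939759036 181.24096385542168 175 189
```

View pics/s16.png

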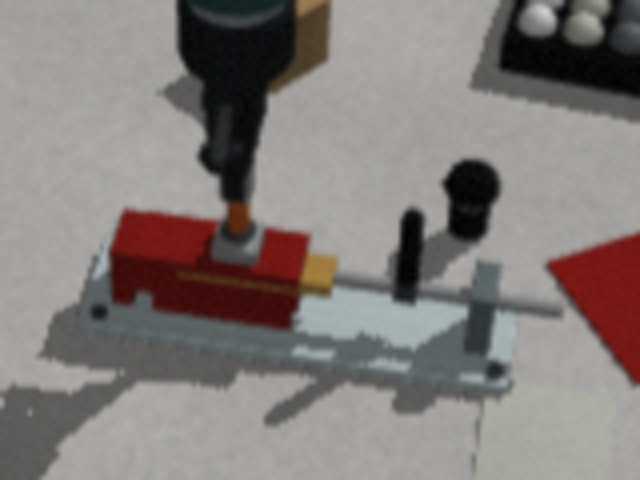

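Emit:
send_rows(deltas=[{"dp":[0,0,-0.008],"rotation":[0,0,0]},{"dp":[0,0,-0.016],"rotation":[0,0,0]},{"dp":[0,0,-0.016],"rotation":[0,0,0]}])

```text
clock: 17.1
position: [0.5911, 0.0518, 0.1332]
ee_rot: [-0.0, -0.15, 0.989, 0.0]
contact_force: [0.1, 1.4, 4.5]
width: -0.0001
```

Emit:
send_rows(deltas=[{"dp":[0,0,-0.008],"rotation":[0,0,0]},{"dp":[0,0,-0.012],"rotation":[0,0,0]},{"dp":[0,0,-0.012],"rotation":[0,0,0]}])

```text
clock: 17.35
position: [0.5911, 0.0519, 0.1319]
ee_rot: [0.0, -0.15, 0.989, 0.0]
contact_force: [0.1, 2.7, 2.9]
width: -0.0
```

Emit:
send_rows(deltas=[{"dp":[0,0,-0.005],"rotation":[0,0,0]},{"dp":[0,0,-0.008],"rotation":[0,0,0]},{"dp":[0,0,-0.008],"rotation":[0,0,0]}])

```text
clock: 17.6
position: [0.5911, 0.0519, 0.131]
ee_rot: [0.0, -0.15, 0.989, 0.0]
contact_force: [-1.5, 2.9, 5.1]
width: 0.0004
```

Emit:
send_rows(deltas=[{"dp":[0,0,-0.005],"rotation":[0,0,0]},{"dp":[0,0,-0.008],"rotation":[0,0,0]},{"dp":[0,0,-0.008],"rotation":[0,0,0]}])

```text
clock: 17.85
position: [0.5912, 0.0519, 0.1301]
ee_rot: [0.0, -0.15, 0.989, 0.0]
contact_force: [-1.7, 2.9, 4.5]
width: -0.0001
```

Emit:
send_rows(deltas=[{"dp":[0,0,-0.005],"rotation":[0,0,0]},{"dp":[0,0,-0.005],"rotation":[0,0,0]},{"dp":[0,0,-0.005],"rotation":[0,0,0]}])

```text
clock: 18.1
position: [0.5912, 0.0519, 0.1296]
ee_rot: [0.0, -0.15, 0.989, 0.0]
contact_force: [-1.0, 2.0, 6.0]
width: -0.0002
```

Emit:
send_rows(deltas=[{"dp":[0,0,-0.004],"rotation":[0,0,0]},{"dp":[0,0,-0.004],"rotation":[0,0,0]},{"dp":[0,0,-0.004],"rotation":[0,0,0]}])

```text
clock: 18.35
position: [0.5912, 0.052, 0.1295]
ee_rot: [0.0, -0.15, 0.989, 0.0]
contact_force: [-1.4, 2.9, 7.2]
width: -0.0001
```

Emit:
send_rows(deltas=[{"dp":[0,0,-0.004],"rotation":[0,0,0]},{"dp":[0,0,-0.004],"rotation":[0,0,0]},{"dp":[0,0,-0.004],"rotation":[0,0,0]}])

```text
clock: 18.6
position: [0.5913, 0.052, 0.1295]
ee_rot: [0.0, -0.15, 0.989, 0.0]
contact_force: [-2.6, 3.1, 11.1]
width: 0.0001
```

Emit:
send_rows(deltas=[{"dp":[0,0,-0.004],"rotation":[0,0,0]},{"dp":[0,0,-0.004],"rotation":[0,0,0]},{"dp":[0,0,-0.004],"rotation":[0,0,0]}])

```text
clock: 18.85
position: [0.5913, 0.0521, 0.1294]
ee_rot: [0.001, -0.15, 0.989, 0.0]
contact_force: [-3.0, 2.7, 11.7]
width: -0.0
```

Firm stop at the expected home height. Back off and inspect.

Emit:
send_rows(deltas=[{"dp":[0,0,0.03],"rotation":[0,0,0]},{"dp":[0,0,0.1],"rotation":[0,0,0]},{"dp":[0,0,0.3],"rotation":[0,0,0]},{"dp":[0,0,0.6],"rotation":[0,0,0]},{"dp":[0.25,0.08,0.8],"rotation":[0,0,0]},{"dp":[0.5,0.16,1],"rotation":[0,0,0]},{"dp":[0.5,0.16,1],"rotation":[0,0,0]},{"dp":[0.5,0.16,1],"rotation":[0,0,0]}])

```text
clock: 19.52
position: [0.653, 0.0707, 0.2489]
ee_rot: [0.001, -0.15, 0.989, -0.001]
contact_force: [-0.1, -0.2, -0.1]
width: -0.0001
```

```bash
python3 look.py s20
python3 - <<'E'
from h import *
p=eyes.get_image('wrist');np.savez('pics/w20.npz',**p)
q=eyes.get_image('scene');t=eyes.get_image('top')
C=cloud(p)
c=p['color'].astype(int);m=(c[...,0]>110)&(c[...,1]<.6*c[...,0])&(c[...,1]>.25*c[...,0])&(c[...,2]<.3*c[...,0]);m=m.astype(np.uint8)
n,l,st,ce=cv2.connectedComponentsWithStats(m)
for i in np.argsort(-st[1:,4])[:2]+1: print(st[i],ce[i],np.median(C[l==i],0))
x,y=np.median(C[l==(1+st[1:,4].argmax())],0)[:2]
r=np.hypot(C[...,0]-.5916,C[...,1]-.0533)
z=C[...,2][(r>.0095)&(r<.0125)];print('collar z',np.percentile(z,[10,50,90]))
z=C[...,2][(r>.0145)&(r<.016)];print('bush z',np.percentile(z,[10,50,90]))
h=C[(C[...,2]>.114)&(C[...,2]<.125)&(np.hypot(C[...,0]-.705,C[...,1]-.0885)<.03)];print('handle',len(h),h.mean(0))
for k in ['pot_red','pot_grey','pot_black']: print(k,[(round(r['score'],2),np.round(r['box'])) for pp in (t,q) for r in models.find_in(k,pp)[:1]])
a=cv2.resize(p['color'][60:220,180:340],(400,400),interpolation=cv2.INTER_CUBIC);b=cv2.resize(q['color'][140:220,210:290],(400,400),interpolation=cv2.INTER_CUBIC)
cv2.imwrite('pics/w20a.png',cv2.cvtColor(np.hstack([a,b]),cv2.COLOR_RGB2BGR))
E
```

```text
19.5167 [0.653  0.0707 0.2489] [-0.06 -0.19 -0.07] [-0.02  0.04  0.02] -7.685800401709975e-05
orange 93 260.7096774193548 180.20430107526883 170 189
[239 100  21  21 328] [248.99390244 109.72560976] [0.59208819 0.05127584 0.11063047]
[236 161  31   1  31] [251. 161.] [0.63552633 0.06658689 0.06630303]
collar z [0.08160483 0.0826523  0.08365849]
bush z [0.07742358 0.07823043 0.0790699 ]
handle 0 [nan nan nan]
pot_red [(0.74, array([361., 223., 383., 244.])), (0.56, array([162., 259., 182., 281.]))]
pot_grey [(0.85, array([305., 151., 328., 172.])), (0.79, array([246., 252., 265., 274.]))]
pot_black [(0.78, array([138., 168., 162., 192.])), (0.81, array([314., 158., 325., 185.]))]<stdin>:12: RuntimeWarning: Mean of empty slice.
  ret = um.true_divide(
```

View pics/w20a.png

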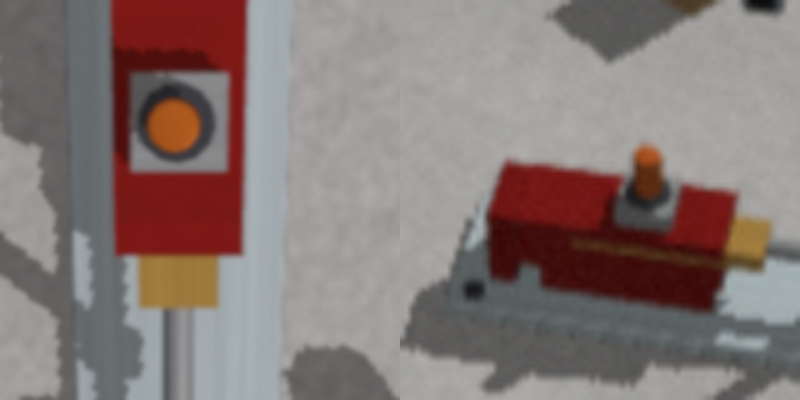

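Run:
```python
from h import *
p=dict(np.load('pics/w20.npz'));C=cloud(p);c=p['color'].astype(int)
def plane(P):
    A=np.c_[P[:,:2]-P[:,:2].mean(0),np.ones(len(P))];s=np.linalg.lstsq(A,P[:,2],rcond=None)[0];return s,(P[:,2]-A@s).std()/np.sqrt(len(P))/.008
dark=(c.sum(-1)<230)&(C[...,2]>.079)&(C[...,2]<.086)&(np.hypot(C[...,0]-.5916,C[...,1]-.0533)<.02)
P=C[dark];print('collar',len(P),P.mean(0),(P.min(0)+P.max(0))/2,plane(P))
b=(c.min(-1)>110)&(np.abs(C[...,2]-.078)<.004)&(np.hypot(C[...,0]-.5916,C[...,1]-.0533)<.022)
P=C[b];print('bush',len(P),P.mean(0),(P.min(0)+P.max(0))/2,plane(P))
o=(c[...,0]>110)&(c[...,2]<.3*c[...,0])&(C[...,2]>.106)&(C[...,2]<.115)&(np.hypot(C[...,0]-.5916,C[...,1]-.0533)<.02)
P=C[o];print('top',len(P),P.mean(0),plane(P))
```

```text
collar 340 [0.59058433 0.05143022 0.08257289] [0.5916517  0.04977595 0.08197181] (array([-0.00554719,  0.05176642,  0.08257289]), np.float64(0.005340136497910782))
bush 456 [0.59271419 0.05869866 0.07831928] [0.59156549 0.05588276 0.07811861] (array([-3.56703008e-04,  1.95702904e-05,  7.83192791e-02]), np.float64(0.0041325461203279455))
top 327 [0.59209623 0.05131846 0.11056278] (array([0.00358339, 0.03297277, 0.11056278]), np.float64(0.00466657072595865))
```

Emit:
send_rows(deltas=[{"dp":[-0.25,-0.07,0],"rotation":[0,0,0]},{"dp":[-0.5,-0.14,0],"rotation":[0,0,0]},{"dp":[-0.5,-0.14,0],"rotation":[0,0,0]},{"dp":[-0.5,-0.14,-0.2],"rotation":[0,0,0]},{"dp":[-0.5,-0.14,-0.5],"rotation":[0,0,0]},{"dp":[-0.5,-0.14,-0.7],"rotation":[0,0,0]},{"dp":[-0.5,-0.14,-0.8],"rotation":[0,0,0]},{"dp":[-0.5,-0.14,-0.8],"rotation":[0,0,0]},{"dp":[-0.5,-0.14,-0.8],"rotation":[0,0,0]},{"dp":[-0.5,-0.14,-0.8],"rotation":[0,0,0]}], fingers=0)

```text
clock: 20.85
position: [0.5923, 0.054, 0.1531]
ee_rot: [0.001, -0.15, 0.989, -0.0]
contact_force: [0.2, 0.2, 0.2]
width: 0.0428
```

Emit:
send_rows(deltas=[{"dp":[0,-0.003,-0.15],"rotation":[0,0,0]},{"dp":[0,-0.003,-0.3],"rotation":[0,0,0]},{"dp":[0,-0.003,-0.38],"rotation":[0,0,0]},{"dp":[0,-0.003,-0.4],"rotation":[0,0,0]},{"dp":[0,-0.003,-0.4],"rotation":[0,0,0]},{"dp":[0,-0.003,-0.4],"rotation":[0,0,0]}])

```text
clock: 21.35
position: [0.5921, 0.0537, 0.105]
ee_rot: [0.001, -0.15, 0.989, -0.0]
contact_force: [-0.2, -0.3, 0.1]
width: 0.0424
```

Emit:
send_rows(deltas=[{"dp":[0,0,0],"rotation":[0,0,0]},{"dp":[0,0,0],"rotation":[0,0,0]},{"dp":[0,0,0],"rotation":[0,0,0]},{"dp":[0,0,0],"rotation":[0,0,0]},{"dp":[0,0,0],"rotation":[0,0,0]}], fingers=1, grip_force=20)

```text
clock: 21.77
position: [0.5918, 0.0538, 0.1048]
ee_rot: [0.001, -0.15, 0.989, 0.0]
contact_force: [-0.5, 0.8, 4.4]
width: 0.0152
```

Run:
```python
from h import *
s=monitor.get_state();print(s['clock'],s['position'],s['contact_force'],s['moment'],s['width'])
p=eyes.get_image('wrist');cv2.imwrite('pics/w21.png',cv2.cvtColor(cv2.resize(p['color'][150:330,150:350],None,fx=3,fy=3),cv2.COLOR_RGB2BGR))
```

```text
21.7667 [0.59176984 0.05382308 0.10477061] [-0.53200175  0.78618593  4.42517758] [ 0.17866341  0.00835092 -0.00304511] 0.015219455556009686
```

View pics/w21.png

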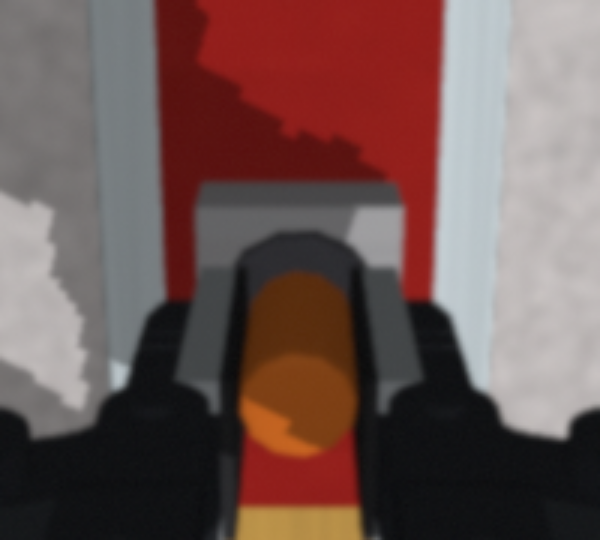

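Emit:
send_rows(deltas=[{"dp":[0,0,-0.004],"rotation":[0,0,0]},{"dp":[0,0,-0.006],"rotation":[0,0,0]},{"dp":[0,0,-0.006],"rotation":[0,0,0]}])

```text
clock: 22.07
position: [0.5918, 0.0538, 0.1047]
ee_rot: [0.001, -0.15, 0.989, 0.0]
contact_force: [-1.0, 1.0, 9.0]
width: 0.0154
```

Emit:
send_rows(deltas=[{"dp":[0,0,0],"rotation":[0,0,0]},{"dp":[0,0,0],"rotation":[0,0,0]},{"dp":[0,0,0],"rotation":[0,0,0]},{"dp":[0,0,0],"rotation":[0,0,0]},{"dp":[0,0,0],"rotation":[0,0,0]}], fingers=0)

```text
clock: 22.48
position: [0.5909, 0.0536, 0.1028]
ee_rot: [-0.0, -0.15, 0.989, 0.0]
contact_force: [-0.5, 1.0, 0.2]
width: 0.0429
```

Emit:
send_rows(deltas=[{"dp":[0,0,0.1],"rotation":[0,0,0]},{"dp":[0,0,0.35],"rotation":[0,0,0]},{"dp":[0,0,0.65],"rotation":[0,0,0]},{"dp":[0,0,1],"rotation":[0,0,0]},{"dp":[0.25,0.08,1],"rotation":[0,0,0]},{"dp":[0.5,0.15,1],"rotation":[0,0,0]},{"dp":[0.5,0.15,1],"rotation":[0,0,0]},{"dp":[0.5,0.15,1],"rotation":[0,0,0]}])

```text
clock: 23.15
position: [0.6519, 0.0719, 0.2223]
ee_rot: [-0.001, -0.15, 0.989, 0.0]
contact_force: [0.1, 0.1, -0.4]
width: 0.0427
```

Run:
```python
from h import *
s=monitor.get_state();print(s['clock'],s['position'],s['contact_force'])
p=eyes.get_image('wrist');q=eyes.get_image('scene');C=cloud(p);c=p['color'].astype(int)
def plane(P):
    A=np.c_[P[:,:2]-P[:,:2].mean(0),np.ones(len(P))];return np.linalg.lstsq(A,P[:,2],rcond=None)[0]
R=np.hypot(C[...,0]-.5916,C[...,1]-.0533)<.02
dark=(c.sum(-1)<230)&(C[...,2]>.079)&(C[...,2]<.086)&R
P=C[dark];print('collar',len(P),P.mean(0),(P.min(0)+P.max(0))/2,plane(P))
o=(c[...,0]>110)&(c[...,2]<.3*c[...,0])&(C[...,2]>.106)&(C[...,2]<.115)&R
P=C[o];print('top',len(P),P.mean(0),plane(P))
a=cv2.resize(p['color'][60:220,180:340],(400,400),interpolation=cv2.INTER_CUBIC);b=cv2.resize(q['color'][140:220,210:290],(400,400),interpolation=cv2.INTER_CUBIC)
cv2.imwrite('pics/w22a.png',cv2.cvtColor(np.hstack([a,b]),cv2.COLOR_RGB2BGR))
```

```text
23.15 [0.6519426  0.07193719 0.22228062] [ 0.08604313  0.05815011 -0.43215539]
collar 399 [0.59055906 0.05204027 0.08231188] [0.59144717 0.05270279 0.08213082] [0.00215275 0.01852361 0.08231188]
top 390 [0.59164797 0.05287712 0.11027992] [-0.00377991  0.02923578  0.11027992]
```

View pics/w22a.png

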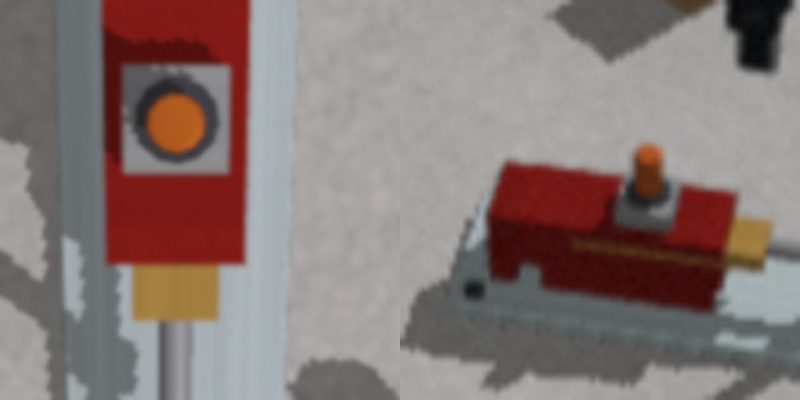

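Run:
```python
from rig import manip
print(manip.sign_off())
```

```text
the job is handed in; nothing more can be done
None
```

The pin is fully home and the rod is coupled to the yoke. I handed the job in at about 23 s on the robot's clock, with the gripper clear of everything.

**What I did:**
- I took the pin from its stand and lowered it through the upper ear until it was about 3 mm above the lug. I then let go, and it stood on the lug.
- I gripped the black handle and slid the rod in small steps. After about 10 mm the pin dropped about 26 mm into the eye.
- I pressed it down with the closed fingertips. The wrist force stayed at 2–7 N on the way and reached about 12 N against the stop.
- The pin then leaned about 2–3°, with one side of the collar slightly raised. I re-gripped it on the hole axis, pressed to about 9 N and released.

**Last checks:**
- **Depth:** the pin top measured 110.3 mm and the collar top 82.3 mm. Flush would be 110 and 82 mm.
- **Lean:** the pin now sits centred over the bush within about 0.5 mm. The depth data still shows a lean of about 1–1.7°.
- **Pots:** before the re-grip, the pots' detection boxes were within a few pixels of the first pictures. The largest difference was about 5 px, for the red pot in the scene view. I put that down to detector scatter, since the arm never went near that pot.
- **Rod:** I tried to re-measure the handle position after pressing but got no depth points, so the rod was not checked again at the end.

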